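# Snap the lid onto a desk storage box

### The arm

A 6-joint arm with a two-finger parallel gripper is mounted at the origin on the work surface; the furniture and walls round the work are solid. World frame = base frame: x ahead of the robot, y to its left, z up, the work surface at z = 0. Lengths are in m, angles in rad, forces in N, time in s.
With the tool pointing down it reaches from about 0.275 to 0.775 m from the base axis. Payload 14.6 kg.
Tool frame: the origin (TCP) lies midway between the tips of the shut fingers; the grasp point (between the pads) lies 19 mm behind it (tcp_to_grasp is the distance from the TCP to the grasp point, in m); z points along the fingers, y is the direction in which the jaws open and shut (so a half turn about z gives the same grasp; the last joint's range is limited). The gripper opens to 85 mm and grips with 20 to 120 N. Pads are 22 mm wide; open, the fingers measure 114 mm over their backs; the gripper's body (76 mm by 85 mm) begins 54 mm behind the grasp point. The pads swing forward as they close: fully open they stand 13 mm farther back than shut.
Start: joints at [-1.499, 0.263, -0.048, 1.259, 0, 1.415], TCP at [0.118, -0.512, 0.231] pointing down, gripper open.
Joint ranges: [-2.65, 2.65], [-0.89, 1.7], [-1.18, 1.37], [-2.13, 2.11], [-1.35, 1.29], [-3.14, 3.14]. Speed limits (rad/s): [1.89, 1.89, 2.57, 2.79, 3.14, 3.14].

### API

Orientations are given as a rotation vector (axis times angle).
In Python, from workcell import get_obs, get_image, job_done, tcp_to_grasp gives the robot as it stands. The module is installed in compiled form; this text tells all that it offers.
- The arm moves only by the tool apply_moves, never from a script. Its argument "motion" is a list of rows, each a list of 3 entries, a list of its own where there are three numbers: the opening in per cent of the stroke, from 0 (shut) to 100 (fully open), then the shift along the tool's x, y, z in units of 400 mm (1.0 is 400 mm), then the turn about the tool's z in units of 180 degrees (1.0 is 180 degrees). In form: [[jaw, [dx, dy, dz], turn], ...]. A call has exactly 5 rows; each row is the pose to reach, as a shift and turn from the pose commanded when the call began, along the tool's axes at that moment, turning the shorter way round; what a row does not reach only later rows make up. A row lasts 1/10 s, in which the tool goes at most 50 mm and 8.59 degrees, less where a joint would pass 70% of its speed; a pose out of reach is approached as far as the arm can. A call with a number of a shift or a turn outside -1 to 1 is refused whole. A call with a gripper value outside its range is refused whole. The fingers move at their own pace and stop on an object; "force" is the grip in N (left out, the last holds). Time passes only in rows, so rows that repeat a pose let the fingers close, or fill a call up. It gives the time, the measured TCP pose, the force and the opening at its end, in the units of the state.
- get_obs(): the state, without advancing time (a new reading comes with each control period).
- get_image(name): name is "scene" or "top" or "wrist"; returns a dict with "image" (400x640x3 uint8, red, green, blue), "fx", "fy", "cx", "cy" (pixels), "pose" (4x4, takes a point from camera to world coordinates). Camera axes: x right, y down, z forward; pixel columns grow to the right and rows downward; lengths in m; the calibration is good to about 2 mm. A picture is of the moment at which its call begins. There is no depth.
- job_done(): hands the job in, once; it reports no verdict.
The state is a dict: "time_s": time; "joints": joint angles; "joint_vel": joint speeds; "joint_torque": joint torques, N m; "tool_pos": TCP position; "tool_rot": TCP orientation; "ft_force": force on the tool from outside, world axes, zero at the start; "moment": the same for the moment, N m; "finger_gap": opening from 0.0 (shut) to 1.0 (fully open).
Only numpy, scipy, OpenCV 4.12 (cv2) and the standard library are available. Lean on these libraries where they do the work, as an engineer would, in place of code of your own. Each camera call takes 0.05 s, during which the arm holds its last target.

### The job

Close the open storage box: lay its loose lid squarely on top, between the two spring clips, and let go of it while it is still resting loosely on the clips. Then press both ends of the lid down until both clips have snapped over its edges and the lid sits fully home. Leave what is in the box inside it, and do not disturb the other things on the desk.

Things in the scene. Friction and masses are not known exactly. Their poses are not given: they have to be found in the camera images.
- box: Green open-topped storage box, 156 x 100 mm outside, 60 mm high, walls 3 mm. Fixed to the desk. Origin at the centre of its underside, z up, x along its long side. At the middle of each short end stands a grey spring clip, 40 mm wide, rising to about 85 mm above the desk; its nose hooks inwards and its top slopes outwards to guide the lid. Same when turned half round.
- lid: Loose white lid, 0.08 to 0.15 kg, lying rim down: plate 160 x 104 x 4 mm, long side along its x, with a 16 mm deep tapered rim below (foot 143 x 87 mm) and a green handle on top. Origin at the centre of the rim's foot, z up; the plate's top is 20 mm above it. Fits the box either way round, long side along long side.
- box_rim (a point): Centre of the box's mouth (150 x 94 mm), 60 mm above the desk. Laid on, the lid first rests loosely on the slopes of both clips, its origin about 55 mm above the desk (rim 5 mm inside the mouth); home, its plate rests on the box's edge, lid origin 44 mm above the desk. Pressing an end home takes roughly 5 to 9 N.
- lid_handle (a point): Centre of the top of the lid's green handle: an upright fin 60 mm long (along the lid's x), 14 mm thick (along the lid's y), 32 mm high above the plate's top.
- lid_press_a (a point): Green round pressing spot (24 mm across) on the plate's top, 58 mm from the lid's centre towards its -x end. 64 mm above the desk when this end is home, about 75 mm when it rests loosely on the clip.
- lid_press_b (a point): The same at the +x end.
- clip_a (a joint): Spring clip at the box's -x end: 0 rad upright, positive as it is bent outwards (at most 0.2); springs back to 0. Its nose passes 3 mm over the lid's edge when snapped.
- clip_b (a joint): The same at the box's +x end.
- notes_yellow: Yellow block of sticky notes, 51 x 52 x 14 mm, in the box; origin under its centre.
- eraser: Blue and white eraser, 19 x 43 x 12 mm, in the box; origin under its centre.
- mug: Green and white mug, about 101 mm high, 78 mm across, a bystander; origin under its centre.
- notes_pink: Pink block of sticky notes, 67 x 67 x 20 mm, a bystander; origin under its centre.
- highlighter: Black and yellow highlighter, 25 x 109 x 15 mm, lying on the desk, a bystander; origin under its centre.

How it is judged:
By the outcome, as a careful person would: the job done as asked, in the order asked, and still so for the second after the job is handed in, with the robot touching nothing.
It also fails if it takes over 51 s, if anything falls off the work surface, if the arm or the gripper's body presses on something with over 40 N, if the wrist force passes 120 N, or if a joint passes its speed limit or range.

## Working session

There is one attempt and no reset: what is moved stays moved. The work goes in short steps, Python scripts to look and compute and a tool call to move; the robot and the scene stay as the last step left them, time stands still between calls to the robot, and variables do not carry over. Pictures are saved under pics/ and viewed, and the job is handed in when it is done.

Besides the shell and the picture viewer there is one more tool, called after "Emit:" in YAML: its name, and indented under it one key for each argument. apply_moves: Moves the arm, as the interface text tells. Shifts and turns lie within -1 to 1; 1 stands for 400 mm of shift or 180 degrees of turn. Its arguments: {"type":"object","properties":{"motion":{"type":"array"},"force":{"type":"number"}},"required":["motion"]}

```bash
mkdir -p pics; ls
python3 - <<'E'
from workcell import get_obs, get_image, tcp_to_grasp
import cv2, numpy as np, pickle
print(get_obs()); print(tcp_to_grasp)
for n in ("scene","top","wrist"):
    d=get_image(n); cv2.imwrite(f"pics/{n}0.png",d["image"][:,:,::-1]); pickle.dump(d,open(f"pics/{n}0.pkl","wb"))
    print(n,d["fx"],d["fy"],d["cx"],d["cy"],np.round(d["pose"],3).tolist())
E
```

```text
pics
{'time_s': 0.0, 'joints': array([-1.49930507e+00,  2.63530862e-01, -4.89253758e-02,  1.25941081e+00,
        2.17776647e-06,  1.41549412e+00]), 'joint_vel': array([-0.00169466, -0.0008275 ,  0.00172955,  0.00078564, -0.00013351,
        0.00020552]), 'joint_torque': array([ 3.50902919e-03, -6.37611437e+01,  3.84567225e+01,  1.36847011e-02,
        2.23920388e-04,  1.39541959e-05]), 'tool_pos': array([ 0.11802312, -0.51128132,  0.23082523]), 'tool_rot': array([-3.12035288e+00, -3.55362296e-01, -7.38523254e-05]), 'ft_force': array([ 0.60775826, -1.40152104,  0.56745874]), 'moment': array([ 0.03145743, -0.01117008, -0.01807827]), 'finger_gap': 1.0001701341227078}
0.0187
scene 409.39510065671215 409.39510065671215 320.19848068229174 209.61910791881093 [[-0.649, -0.529, 0.547, -0.082], [-0.761, 0.466, -0.452, 0.487], [-0.016, -0.71, -0.704, 0.824], [0.0, 0.0, 0.0, 1.0]]
top 423.27525563415844 423.27525563415844 326.6589802283843 199.52874547447382 [[-0.001, -0.999, 0.049, 0.455], [-1.0, 0.002, 0.013, -0.029], [-0.013, -0.049, -0.999, 0.937], [0.0, 0.0, 0.0, 1.0]]
wrist 338.817014538052 338.817014538052 320.0914658212371 195.76099841246423 [[0.226, -0.937, -0.267, 0.185], [-0.974, -0.217, -0.062, -0.495], [0.001, 0.275, -0.962, 0.374], [0.0, 0.0, 0.0, 1.0]]
```

View pics/top0.png

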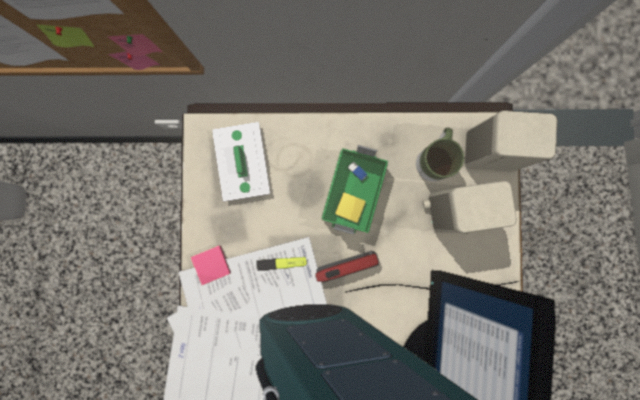

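View pics/scene0.png

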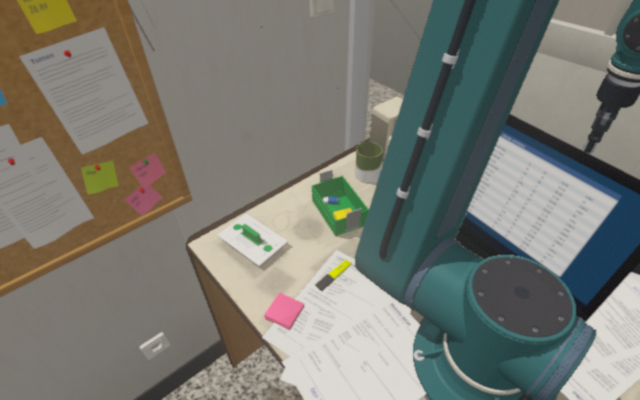

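View pics/wrist0.png

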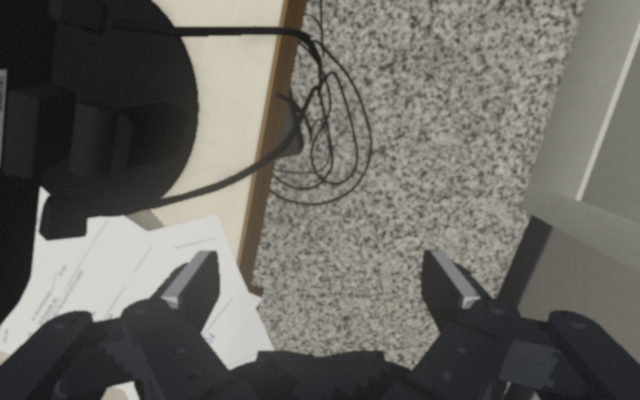

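The top view shows the lid at about (240,162), with green spots at (237,135) and (244,187). The box is at about (355,190), with clips at (366,150) and (344,229). The mug is at (440,157), and the arm starts off to the right of the desk. Next I'll measure these.

```bash
cat > h.py <<'E'
import numpy as np, cv2, pickle
from scipy.spatial.transform import Rotation as R
def ray(d,u,v):
    T=np.array(d["pose"]); r=T[:3,:3]@np.array([(u-d["cx"])/d["fx"],(v-d["cy"])/d["fy"],1.]); return T[:3,3],r
def onz(d,u,v,z):
    o,r=ray(d,u,v); return o+r*(z-o[2])/r[2]
def proj(d,p):
    T=np.array(d["pose"]); c=T[:3,:3].T@(np.array(p)-T[:3,3]); return d["fx"]*c[0]/c[2]+d["cx"],d["fy"]*c[1]/c[2]+d["cy"]
def tri(l):
    A=np.zeros((3,3));b=np.zeros(3)
    for d,u,v in l:
        o,r=ray(d,u,v); r=r/np.linalg.norm(r); P=np.eye(3)-np.outer(r,r); A+=P;b+=P@o
    return np.linalg.solve(A,b)
def blobs(d,lo,hi,mn=15):
    hsv=cv2.cvtColor(d["image"],cv2.COLOR_RGB2HSV); m=cv2.inRange(hsv,np.array(lo),np.array(hi))
    n,l,s,c=cv2.connectedComponentsWithStats(m); return m,l,[(i,s[i][4],c[i],s[i][:4]) for i in range(1,n) if s[i][4]>=mn]
E
python3 - <<'E'
from h import *
for n in("top0","scene0"):
    d=pickle.load(open(f"pics/{n}.pkl","rb"))
    m,l,b=blobs(d,(50,110,50),(80,255,255))
    for i,a,c,s in b:
        pts=np.argwhere(l==i)[:,::-1].astype(np.float32)
        r=cv2.minAreaRect(pts)
        print(n,a,np.round(c,1),s,np.round(cv2.boxPoints(r),1).tolist())
    im=d["image"][:,:,::-1]
    x0,y0,w,h=(200,100,280,190) if n=="top0" else (200,120,200,150)
    f=800/w if n=="top0" else 4
    cv2.imwrite(f"pics/{n}z.png",cv2.resize(im[y0:y0+h,x0:x0+w],None,fx=f,fy=f,interpolation=cv2.INTER_CUBIC))
E
```

```text
top0 21 [236.5 134.6] [234 132   6   7] [[234.0, 132.0], [239.0, 132.0], [239.0, 138.0], [234.0, 138.0]]
top0 836 [361.7 195.6] [336 173  44  58] [[335.6000061035156, 222.60000610351562], [350.0, 167.6999969482422], [380.20001220703125, 175.60000610351562], [365.70001220703125, 230.60000610351562]]
scene0 1022 [339.4 201. ] [313 178  56  51] [[306.79998779296875, 190.1999969482422], [340.0, 168.0], [372.6000061035156, 216.89999389648438], [339.3999938964844, 239.10000610351562]]
scene0 84 [246.3 229.3] [234 225  24  11] [[233.8000030517578, 227.60000610351562], [236.0, 221.6999969482422], [258.79998779296875, 230.10000610351562], [256.6000061035156, 236.0]]
scene0 23 [267.4 247.8] [265 246   6   5] [[265.0, 246.0], [270.0, 246.0], [270.0, 250.0], [265.0, 250.0]]
```

View pics/top0z.png

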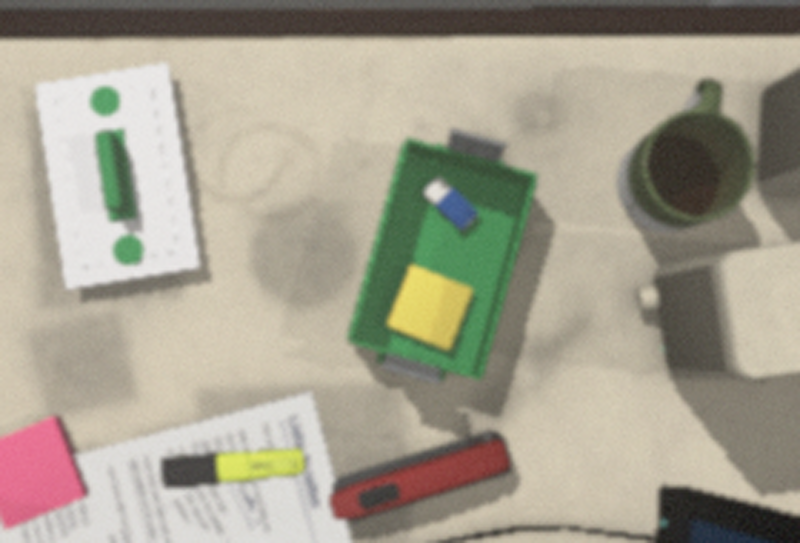

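View pics/scene0z.png

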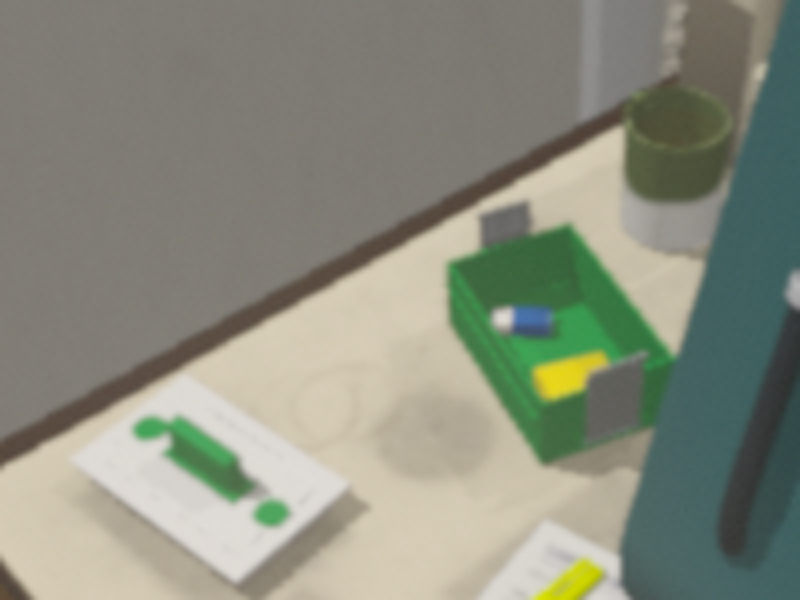

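Run:
```python
from h import *
t=pickle.load(open("pics/top0.pkl","rb")); s=pickle.load(open("pics/scene0.pkl","rb"))
m,l,b=blobs(t,(45,60,40),(85,255,255),10)
for i,a,c,q in b: print("top",a,np.round(c,1),q)
m,l,b=blobs(s,(45,60,40),(85,255,255),10)
for i,a,c,q in b: print("sc",a,np.round(c,1),q)
f=800/280
box=[onz(t,200+(x+.5)/f-.5,100+(y+.5)/f-.5,.06) for x,y in [(407,142),(535,178),(482,376),(350,343)]]
print("box",np.round(box,4).tolist(),np.mean(box,0), [np.linalg.norm(box[i]-box[(i+1)%4]) for i in range(4)])
for i,j in((0,3),(1,2),(1,0),(2,3)):
    v=box[i]-box[j]; print(np.degrees(np.arctan2(v[1],v[0])))
m,l,b=blobs(t,(0,0,185),(180,40,255),300)
for i,a,c,q in b:
    r=cv2.minAreaRect(np.argwhere(l==i)[:,::-1].astype(np.float32)); P=[onz(t,u,v,.02) for u,v in cv2.boxPoints(r)]
    print("white",a,c,np.round(np.mean(P,0),4),[round(np.linalg.norm(P[k]-P[(k+1)%4]),4) for k in range(2)],np.round(P,3).tolist())
```

```text
top 26 [128.6  39.1] [127  36   5   7]
top 67 [236.2 134.9] [232 131   9   9]
top 242 [239.5 160.1] [234 146  13  31]
top 2849 [355.4 187.9] [322 149  66  84]
top 71 [244.4 187.1] [240 183  10   9]
sc 1697 [337.9 202.4] [312 176  59  60]
sc 242 [249.2 233.4] [234 224  29  21]
sc 36 [267.3 247.8] [264 245   8   6]
box [[0.6029, -0.0495, 0.06], [0.5762, -0.1426, 0.06], [0.4324, -0.1032, 0.06], [0.4563, -0.0078, 0.06]] [ 0.51696819 -0.07576267  0.06      ] [np.float64(0.09685096838586268), np.float64(0.14909640622427076), np.float64(0.09837494572433483), np.float64(0.15239843292284186)]
-15.894855467066296
-15.327952010548621
-106.0158371123839
-104.08623737490954
white 41459 [297.60850479 233.41636315] [ 0.3833 -0.0452  0.02  ] [np.float64(0.6168), np.float64(0.7754)] [[0.075, 0.331, 0.02], [0.692, 0.342, 0.02], [0.688, -0.434, 0.02], [0.078, -0.42, 0.02]]
white 2386 [526.07082984 134.04777871] [ 0.642  -0.4497  0.02  ] [np.float64(0.0932), np.float64(0.1247)] [[0.599, -0.384, 0.02], [0.692, -0.391, 0.02], [0.685, -0.516, 0.02], [0.592, -0.508, 0.02]]
white 2888 [390.1468144  308.44632964] [ 0.254  -0.1409  0.02  ] [np.float64(0.1798), np.float64(0.116)] [[0.312, -0.051, 0.02], [0.312, -0.231, 0.02], [0.196, -0.23, 0.02], [0.196, -0.051, 0.02]]
```

```bash
cat >> h.py <<'E'
def plan(goal,zdir=None,o=None,p0=None,r0=None):
    """shift in tool axes/0.4 and turn/180 so TCP at goal with tool y axis at world angle zdir (deg, mod 180)"""
    from workcell import get_obs
    o=get_obs(); Rm=R.from_rotvec(o["tool_rot"] if r0 is None else r0).as_matrix(); p=o["tool_pos"] if p0 is None else p0
    sh=Rm.T@(np.array(goal)-p)/.4
    yaw=np.degrees(np.arctan2(Rm[1,1],Rm[0,1])); 
    print("pos",np.round(p,4),"y-yaw",round(yaw,2),"tilt",np.round(Rm[:,2],4))
    t=None
    if zdir is not None:
        d=(zdir-yaw+90)%180-90; t=-d/180
    print("shift",np.round(sh,4),"turn",t, "joints",np.round(o["joints"],2),"t",o["time_s"],"F",np.round(o["ft_force"],1))
E
python3 - <<'E'
from h import *
t=pickle.load(open("pics/top0.pkl","rb")); s=pickle.load(open("pics/scene0.pkl","rb"))
A=onz(t,236.2,134.9,.02);B=onz(t,244.4,187.1,.02);C=(A+B)/2;v=A-B
print(A,B,C,np.linalg.norm(v),np.degrees(np.arctan2(v[1],v[0])))
print("tri B",tri([(t,244.4,187.1),(s,267.3,247.8)]), "scene B", onz(s,267.3,247.8,.02))
ang=np.degrees(np.arctan2(v[1],v[0]))
plan([C[0],C[1],.2],ang+90)
E
```

```text
[0.64241817 0.18162852 0.02      ] [0.52761146 0.16264541 0.02      ] [0.58501482 0.17213696 0.02      ] 0.11636554394430633 9.388815702601102
tri B [0.52739845 0.16237563 0.02021863] scene B [0.52732803 0.16209956 0.02      ]
pos [ 0.118  -0.5114  0.2309] y-yaw -77.01 tilt [-1.e-04  8.e-04 -1.e+00]
shift [ 1.5217 -1.4024  0.0786] turn 0.0200191709159886 joints [-1.5   0.26 -0.05  1.26 -0.    1.42] t 0.15 F [ 0.3 -0.5  0.6]
```

Run:
```python
from h import *
t=pickle.load(open("pics/top0.pkl","rb")); s=pickle.load(open("pics/scene0.pkl","rb"))
a=cv2.resize(t["image"][250:400,400:600,::-1],None,fx=2,fy=2)
b=cv2.resize(s["image"][0:300,420:640,::-1],None,fx=1.8,fy=1.8)
H=np.zeros((max(a.shape[0],b.shape[0]),a.shape[1]+b.shape[1],3),np.uint8);H[:a.shape[0],:a.shape[1]]=a;H[:b.shape[0],a.shape[1]:]=b
cv2.imwrite("pics/mon.png",H)
print(proj(s,[.118,-.512,.231]),proj(t,[.118,-.512,.231]))
```

```text
(np.float64(587.936751847584), np.float64(146.9842488344844)) (np.float64(632.3991528002941), np.float64(429.27208611490585))
```

View pics/mon.png

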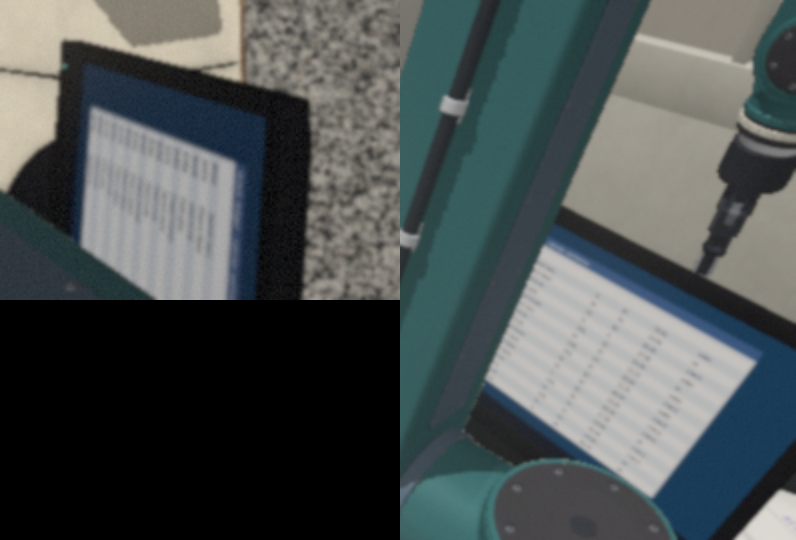

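Run:
```python
from h import *
t=pickle.load(open("pics/top0.pkl","rb")); s=pickle.load(open("pics/scene0.pkl","rb"))
def isect(l1,l2,pt):
    o,a=ray(t,*l1);_,b=ray(t,*l2);n=np.cross(a,b);q,r=ray(s,*pt);return q+r*(n@(o-q))/(n@r)
for p in((508.9,115),(639.4,180.5)): print("top edge",isect((554.5,300),(551.5,400),p))
P=isect((554.5,300),(551.5,400),(508.9,115)); 
z=P[2]; print("far corner",onz(t,554.5,300,z))
```

```text
top edge [ 0.25401769 -0.33780174  0.32806269]
top edge [-0.0220263  -0.32475149  0.32273812]
far corner [ 0.34217521 -0.34286414  0.32806269]
```

The monitor's top edge is at about z=0.33 and y=-0.34, between the gripper and the work, so I'll go up first.

Emit:
apply_moves:
  motion:
    - [100,[0,0,-0.12],0]
    - [100,[0,0,-0.24],0]
    - [100,[0,0,-0.36],0]
    - [100,[0,0,-0.48],0]
    - [100,[0,0,-0.58],0]

```text
time_s: 0.65
tool_pos: [0.118, -0.5109, 0.4657]
tool_rot: [3.12, 0.355, -0.0]
ft_force: [0.2, -1.2, 1.1]
finger_gap: 1.0
```

```bash
python3 -c "
from h import *
plan([.50,-.05,.46],10+75)"
```

```text
pos [ 0.118  -0.5109  0.4657] y-yaw -77.01 tilt [ 1.0e-04 -1.6e-03 -1.0e+00]
shift [ 1.1896 -0.908   0.0126] turn 0.09996231126027892 joints [-1.5   0.34  0.71  1.94  0.    1.42] t 0.65 F [ 0.2 -1.2  1.1]
```

Emit:
apply_moves:
  motion:
    - [100,[0.09,-0.07,0],-0.045]
    - [100,[0.18,-0.14,0],-0.09]
    - [100,[0.27,-0.21,0],-0.135]
    - [100,[0.36,-0.28,0],-0.18]
    - [100,[0.45,-0.34,0],-0.22]

```text
time_s: 1.15
tool_pos: [0.2635, -0.3367, 0.4634]
tool_rot: [2.813, 1.399, 0.0]
ft_force: [0.9, -0.9, 0.4]
finger_gap: 1.004
```

```bash
python3 -c "
from h import *
plan([.50,-.05,.44],10+75)"
```

```text
pos [ 0.2635 -0.3367  0.4634] y-yaw -37.1 tilt [ 1.e-04 -2.e-04 -1.e+00]
shift [0.9284 0.0392 0.0585] turn 0.3216656189166528 joints [-1.1   0.14  0.42  1.86  0.    1.12] t 1.15 F [ 0.9 -0.9  0.4]
```

Emit:
apply_moves:
  motion:
    - [100,[0.1,0,0.01],-0.045]
    - [100,[0.2,0.01,0.02],-0.09]
    - [100,[0.3,0.01,0.03],-0.135]
    - [100,[0.4,0.02,0.04],-0.18]
    - [100,[0.5,0.02,0.05],-0.23]

```text
time_s: 1.65
tool_pos: [0.3916, -0.1832, 0.443]
tool_rot: [-2.144, -2.296, 0.0]
ft_force: [0.6, -0.4, -0.7]
finger_gap: 0.996
```

```bash
python3 -c "
from h import *
plan([.585,.172,.40],99.4)"
```

```text
pos [ 0.3916 -0.1832  0.443 ] y-yaw 3.92 tilt [-1.e-04  1.e-04 -1.e+00]
shift [0.8527 0.5431 0.1074] turn 0.4695650107364407 joints [-0.63  0.13  0.35  1.8  -0.    0.88] t 1.65 F [ 0.6 -0.4 -0.7]
```

Emit:
apply_moves:
  motion:
    - [100,[0.1,0.06,0.02],-0.045]
    - [100,[0.2,0.12,0.04],-0.09]
    - [100,[0.3,0.18,0.06],-0.135]
    - [100,[0.4,0.24,0.08],-0.18]
    - [100,[0.48,0.3,0.1],-0.23]

```text
time_s: 2.15
tool_pos: [0.4988, 0.017, 0.403]
tool_rot: [1.203, 2.902, 0.0]
ft_force: [-0.1, -0.7, -0.6]
finger_gap: 0.998
```

```bash
python3 -c "
from h import *
plan([.585,.172,.32],99.4)"
```

```text
pos [0.4988 0.017  0.403 ] y-yaw 44.97 tilt [ 1.e-04  1.e-04 -1.e+00]
shift [0.1218 0.4262 0.2075] turn -0.30236529738290346 joints [-0.13  0.23  0.37  1.71  0.    0.66] t 2.15 F [-0.1 -0.7 -0.6]
```

Emit:
apply_moves:
  motion:
    - [100,[0.02,0.08,0.04],-0.045]
    - [100,[0.05,0.17,0.08],-0.09]
    - [100,[0.08,0.26,0.12],-0.135]
    - [100,[0.1,0.34,0.16],-0.18]
    - [100,[0.12,0.426,0.2],-0.23]

```text
time_s: 2.65
tool_pos: [0.5864, 0.1698, 0.3225]
tool_rot: [-0.111, -3.139, 0.0]
ft_force: [0.6, -1.0, 0.3]
finger_gap: 0.999
```

```bash
python3 -c "
from h import *
plan([.585,.172,.25],99.4)"
```

```text
pos [0.5864 0.1698 0.3225] y-yaw 85.93 tilt [-2.e-04 -1.e-04 -1.e+00]
shift [0.0039 0.0052 0.1813] turn -0.07481709649097855 joints [ 0.15  0.42  0.43  1.59 -0.    0.22] t 2.65 F [ 0.6 -1.   0.3]
```

Emit:
apply_moves:
  motion:
    - [100,[0,0,0.05],-0.04]
    - [100,[0.004,0.005,0.1],-0.075]
    - [100,[0.004,0.005,0.18],-0.075]
    - [100,[0.004,0.005,0.18],-0.075]
    - [100,[0.004,0.005,0.18],-0.075]

```text
time_s: 3.15
tool_pos: [0.5845, 0.1704, 0.2519]
tool_rot: [0.248, -3.131, 0.0]
ft_force: [0.1, 0.5, 1.1]
finger_gap: 1.001
```

Run:
```python
from h import *
from workcell import get_image
d=get_image("wrist"); pickle.dump(d,open("pics/w1.pkl","wb")); cv2.imwrite("pics/w1.png",d["image"][:,:,::-1])
m,l,b=blobs(d,(45,60,40),(85,255,255),30)
for i,a,c,q in b: print(a,np.round(c,1),q,onz(d,*c,.02))
plan([.585,.172,.2],99.4)
```

```text
17022 [80.3 74.9] [  0   0 173 158] [ 0.5303708  -0.09198244  0.02      ]
342 [321.2 110.9] [312 101  20  21] [0.52662316 0.16231122 0.02      ]
1069 [321.6 164.1] [313 134  18  62] [0.58358738 0.17194314 0.02      ]
252 [321.6 213.6] [313 205  18  18] [0.64137735 0.18120465 0.02      ]
pos [0.585  0.1705 0.2527] y-yaw 99.05 tilt [ 1.1e-03  2.0e-04 -1.0e+00]
shift [-0.0004  0.0038  0.1317] turn -0.0019648321912200117 joints [ 0.15  0.41  0.23  1.39  0.   -0.01] t 3.2 F [-0.5 -0.   0.9]
```

View pics/w1.png

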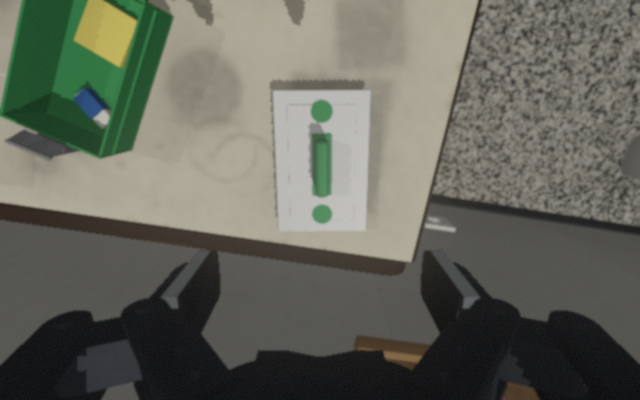

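The wrist view shows the lid centred at px (321,163), between the open fingers. It matches the top view to within 1 mm. Going down.

Emit:
apply_moves:
  motion:
    - [100,[0,0.002,0.1],-0.002]
    - [100,[-0.001,0.004,0.2],-0.002]
    - [100,[-0.001,0.004,0.3],-0.002]
    - [100,[-0.001,0.004,0.4],-0.002]
    - [100,[-0.001,0.004,0.48],-0.002]

```text
time_s: 3.7
tool_pos: [0.5857, 0.1722, 0.0589]
tool_rot: [-0.258, 3.13, 0.0]
ft_force: [-0.0, -0.5, 0.0]
finger_gap: 0.999
```

```bash
python3 -c "
from h import *
plan([.5845,.172,.026],99.4)"
```

```text
pos [0.5857 0.1722 0.0589] y-yaw 99.41 tilt [ 1.4e-03  2.0e-04 -1.0e+00]
shift [0.003  0.0001 0.0824] turn 5.755329822100129e-05 joints [ 0.15  0.5  -0.15  0.91  0.   -0.01] t 3.7 F [-0.  -0.5  0. ]
```

Emit:
apply_moves:
  motion:
    - [100,[0.002,0,0.04],0]
    - [100,[0.002,0,0.08],0]
    - [100,[0.002,0,0.08],0]
    - [0,[0.002,0,0.08],0]
    - [0,[0.002,0,0.08],0]
  force: 40

```text
time_s: 4.2
tool_pos: [0.5852, 0.1721, 0.0288]
tool_rot: [-0.258, 3.129, 0.0]
ft_force: [0.4, -1.1, -0.0]
finger_gap: 0.688
```

Emit:
apply_moves:
  motion:
    - [0,[0,0,0],0]
    - [0,[0,0,0],0]
    - [0,[0,0,0],0]
    - [0,[0,0,0],0]
    - [0,[0,0,0],0]

```text
time_s: 4.7
tool_pos: [0.5842, 0.172, 0.0278]
tool_rot: [-0.258, 3.13, 0.0]
ft_force: [-1.6, -0.6, 6.3]
finger_gap: 0.155
```

Run:
```python
from h import *
from workcell import get_image
d=get_image("wrist"); pickle.dump(d,open("pics/w2.pkl","wb")); cv2.imwrite("pics/w2.png",d["image"][:,:,::-1])
plan([.585,.172,.2],99.4)
```

```text
pos [0.5842 0.1721 0.0278] y-yaw 99.44 tilt [ 7.e-04  2.e-04 -1.e+00]
shift [-0.0021 -0.0005 -0.4305] turn 0.0002038715122987848 joints [ 0.15  0.53 -0.2   0.84  0.   -0.01] t 4.75 F [-1.   0.3  5.9]
```

View pics/w2.png

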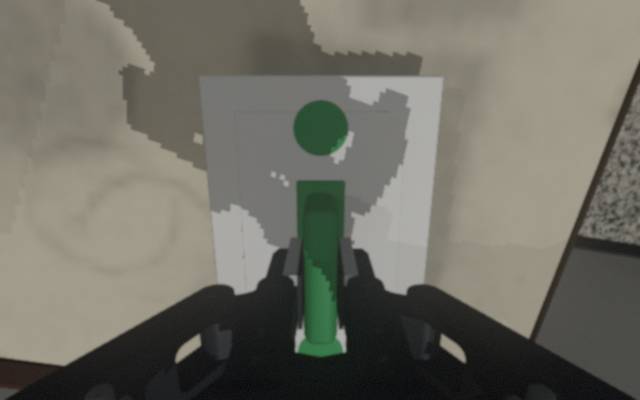

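Grip is confirmed: gap 13 mm, and the handle is between the pads at px (320,260). I'll lift to a hover where the wrist camera can see the box beside the lid, and turn the lid to the box's angle.

Run:
```python
from h import *
plan([.571,.12,.25],74.4)
```

```text
pos [0.5842 0.1721 0.0278] y-yaw 99.44 tilt [ 7.e-04  2.e-04 -1.e+00]
shift [ 0.0536 -0.1229 -0.5556] turn 0.13909276040118768 joints [ 0.15  0.53 -0.2   0.84  0.   -0.01] t 4.75 F [-1.   0.3  5.9]
```

Emit:
apply_moves:
  motion:
    - [0,[0,0,-0.03],0]
    - [0,[0,0,-0.06],0]
    - [0,[0,0,-0.13],0]
    - [0,[0,0,-0.2],0]
    - [0,[0,0,-0.3],0]

```text
time_s: 5.25
tool_pos: [0.5833, 0.1718, 0.1484]
tool_rot: [0.258, -3.129, 0.0]
ft_force: [-0.4, 0.4, -1.0]
finger_gap: 0.156
```

Emit:
apply_moves:
  motion:
    - [0,[0.01,-0.02,-0.06],0.03]
    - [0,[0.02,-0.05,-0.12],0.06]
    - [0,[0.03,-0.08,-0.18],0.09]
    - [0,[0.05,-0.1,-0.25],0.12]
    - [0,[0.052,-0.122,-0.25],0.139]

```text
time_s: 5.75
tool_pos: [0.5719, 0.1201, 0.252]
tool_rot: [0.431, 3.106, 0.002]
ft_force: [0.3, 0.1, -1.6]
finger_gap: 0.156
```

Emit:
apply_moves:
  motion:
    - [0,[0,0,0],0]
    - [0,[0,0,0],0]
    - [0,[0,0,0],0]
    - [0,[0,0,0],0]
    - [0,[0,0,0],0]

```text
time_s: 6.25
tool_pos: [0.5714, 0.1207, 0.247]
tool_rot: [-0.424, -3.112, 0.0]
ft_force: [-1.8, -0.7, -1.2]
finger_gap: 0.155
```

Run:
```python
from h import *
from workcell import get_image
for n in("wrist","top","scene"):
    d=get_image(n); pickle.dump(d,open(f"pics/{n}3.pkl","wb")); cv2.imwrite(f"pics/{n}3.png",d["image"][:,:,::-1])
plan([.571,.12,.25],74.4)
```

```text
pos [0.5715 0.1206 0.2471] y-yaw 74.44 tilt [-3.e-04 -0.e+00 -1.e+00]
shift [ 0.0007 -0.0018 -0.0072] turn 0.00022752105885983395 joints [0.07 0.36 0.14 1.35 0.   0.34] t 6.4 F [ 0.7 -0.1 -0.2]
```

View pics/wrist3.png

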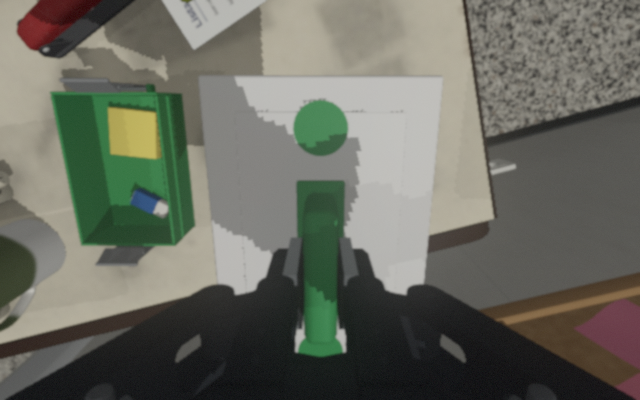

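View pics/top3.png

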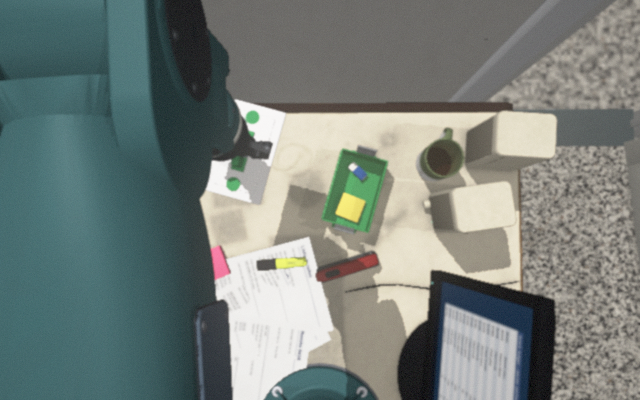

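The wrist view has the whole box at px (53..193, 80..262). I'll zoom in on its rim.

Run:
```python
from h import *
d=pickle.load(open("pics/wrist3.pkl","rb"))
cv2.imwrite("pics/w3z.png",cv2.resize(d["image"][70:275,30:220,::-1],None,fx=4,fy=4,interpolation=cv2.INTER_CUBIC)[:600*2][:820:1])
c=cv2.resize(d["image"][75:275,40:210,::-1],None,fx=3,fy=3,interpolation=cv2.INTER_CUBIC); cv2.imwrite("pics/w3z.png",c)
```

```text
(no output)
```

View pics/w3z.png

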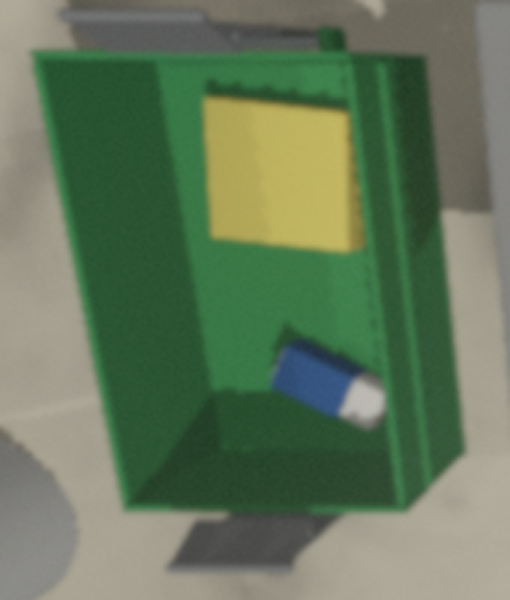

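Run:
```python
from h import *
d=pickle.load(open("pics/wrist3.pkl","rb"))
def px(x,y): return 40+(x+.5)/3-.5,75+(y+.5)/3-.5
P=np.array([onz(d,*px(*p),.06) for p in[(34,51),(353,54),(407,511),(126,509)]])
print(np.round(P,4).tolist(),P.mean(0),[round(np.linalg.norm(P[i]-P[(i+1)%4]),4) for i in range(4)])
for i,j in((2,1),(3,0)):
    v=P[i]-P[j];print(np.degrees(np.arctan2(v[1],v[0])))
for i,j in((1,0),(2,3)):
    v=P[i]-P[j];print(np.degrees(np.arctan2(v[1],v[0]))-90)
# clips: top edges z .085
for n,p in dict(cn=[(60,12),(205,12)],cf=[(168,570),(292,570)]).items():
    Q=[onz(d,*px(*q),.085) for q in p]; print(n,np.round(Q,4).tolist(),np.mean(Q,0),np.linalg.norm(Q[0]-Q[1]))
# project pred box in top view
t=pickle.load(open("pics/top3.pkl","rb"))
# held lid: visible plate corners & spot
m,l,b=blobs(d,(45,60,40),(85,255,255),200)
for i,a,c,q in b: print(a,np.round(c,1),onz(d,*c,.2471-.0278+.02))
```

```text
[[0.43, -0.1006, 0.06], [0.4573, -0.0054, 0.06], [0.6053, -0.0478, 0.06], [0.5783, -0.1429, 0.06]] [ 0.51773197 -0.07415459  0.06      ] [np.float64(0.099), np.float64(0.154), np.float64(0.0989), np.float64(0.1542)]
-15.9618131987504
-15.932240962436607
-16.004797230556406
-15.889101090131163
cn [[0.428, -0.0702, 0.085], [0.439, -0.0304, 0.085]] [ 0.43347193 -0.05030494  0.085     ] 0.041227743853217355
cf [[0.5963, -0.118, 0.085], [0.6072, -0.0783, 0.085]] [ 0.60176811 -0.09815125  0.085     ] 0.04111812879047177
15568 [123.7 169.2] [0.5090785  0.04579486 0.2393    ]
2279 [320.1 127.6] [0.51495699 0.13625641 0.2393    ]
6765 [320.1 263.7] [0.57812373 0.1187696  0.2393    ]
```

The measured rim is 154 x 99 mm against the true 156 x 100. The centre is (0.5177,-0.0742), the yaw -15.95°, and the midpoint of the clips agrees. The held lid is centred on the TCP. Moving over the box.

Run:
```python
from h import *
plan([.5178,-.0745,.13],74.1)
```

```text
pos [0.5715 0.1206 0.2471] y-yaw 74.44 tilt [-3.e-04 -0.e+00 -1.e+00]
shift [-0.0017 -0.5058  0.2929] turn 0.0018941877255265638 joints [0.07 0.36 0.14 1.35 0.   0.34] t 6.4 F [ 0.7 -0.1 -0.2]
```

Emit:
apply_moves:
  motion:
    - [0,[0,-0.1,0.0],0.002]
    - [0,[-0.001,-0.2,0.0],0.002]
    - [0,[-0.001,-0.3,0.05],0.002]
    - [0,[-0.002,-0.4,0.1],0.002]
    - [0,[-0.002,-0.5,0.15],0.002]

```text
time_s: 6.9
tool_pos: [0.518, -0.0738, 0.1868]
tool_rot: [0.435, 3.111, -0.0]
ft_force: [1.6, -0.1, -1.5]
finger_gap: 0.156
```

Emit:
apply_moves:
  motion:
    - [0,[0,-0.004,0.04],0]
    - [0,[0,-0.006,0.08],0]
    - [0,[0,-0.006,0.11],0]
    - [0,[0,-0.006,0.13],0]
    - [0,[0,-0.006,0.13],0]

```text
time_s: 7.4
tool_pos: [0.5175, -0.0745, 0.1346]
tool_rot: [-0.435, -3.11, -0.0]
ft_force: [-0.1, -0.3, -1.0]
finger_gap: 0.149
```

Run:
```python
from h import *
from workcell import get_image
for n in("wrist","top","scene"):
    d=get_image(n); pickle.dump(d,open(f"pics/{n}4.pkl","wb")); cv2.imwrite(f"pics/{n}4.png",d["image"][:,:,::-1])
plan([.5178,-.0745,.09],74.1)
```

```text
pos [ 0.5183 -0.0747  0.1359] y-yaw 74.07 tilt [ 8.e-04 -3.e-04 -1.e+00]
shift [0.0014 0.0002 0.1147] turn -0.00016609055106321256 joints [-0.3   0.31 -0.25  1.01 -0.   -0.02] t 7.55 F [ 0.8 -0.4  0.2]
```

View pics/wrist4.png

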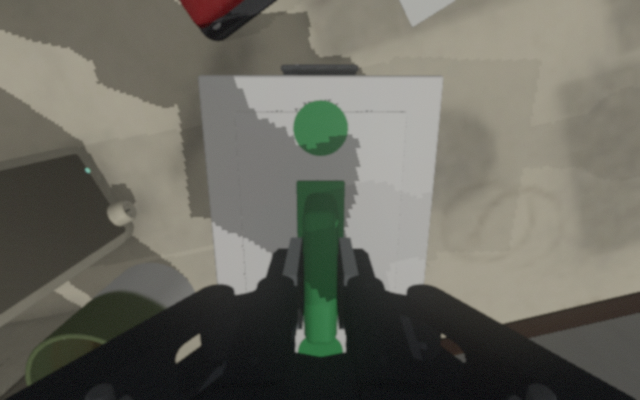

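View pics/scene4.png

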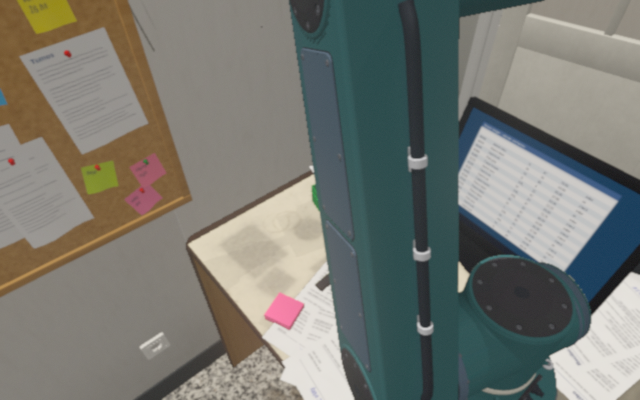

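The near clip is at px (283–358, 68), centred on the lid (spot at 320), so the lid is lined up. Lowering slowly.

Emit:
apply_moves:
  motion:
    - [0,[0.001,0,0.03],0]
    - [0,[0.001,0,0.06],0]
    - [0,[0.001,0,0.085],0]
    - [0,[0.001,0,0.105],0]
    - [0,[0.001,0,0.115],0]

```text
time_s: 8.05
tool_pos: [0.5174, -0.0746, 0.0888]
tool_rot: [-0.436, -3.111, -0.0]
ft_force: [-0.5, 0.1, -1.3]
finger_gap: 0.156
```

Emit:
apply_moves:
  motion:
    - [0,[0,0,0.003],0]
    - [0,[0,0,0.006],0]
    - [0,[0,0,0.01],0]
    - [0,[0,0,0.01],0]
    - [0,[0,0,0.01],0]

```text
time_s: 8.55
tool_pos: [0.5176, -0.0746, 0.0854]
tool_rot: [0.436, 3.111, -0.0]
ft_force: [0.3, 0.1, -1.0]
finger_gap: 0.156
```

Run:
```python
from h import *
plan([.5178,-.0745,.083],74.1)
```

```text
pos [ 0.5176 -0.0746  0.0854] y-yaw 74.06 tilt [ 2.e-04 -1.e-04 -1.e+00]
shift [-0.0004  0.0004  0.0061] turn -0.00023226594824071373 joints [-0.3   0.35 -0.34  0.88  0.   -0.02] t 8.55 F [ 0.3  0.1 -1. ]
```

Emit:
apply_moves:
  motion:
    - [0,[0,0,0.002],0]
    - [0,[0,0,0.004],0]
    - [0,[0,0,0.006],0]
    - [0,[0,0,0.006],0]
    - [0,[0,0,0.006],0]

```text
time_s: 9.05
tool_pos: [0.5178, -0.0747, 0.0832]
tool_rot: [0.436, 3.11, -0.0]
ft_force: [0.2, 0.7, 5.4]
finger_gap: 0.152
```

Contact at 5 N, at exactly the resting height. I'll ease off slightly, release and back straight up.

Emit:
apply_moves:
  motion:
    - [0,[0,0,-0.0015],0]
    - [100,[0,0,-0.0015],0]
    - [100,[0,0,-0.0015],0]
    - [100,[0,0,-0.0015],0]
    - [100,[0,0,-0.0015],0]

```text
time_s: 9.55
tool_pos: [0.5174, -0.0746, 0.0834]
tool_rot: [-0.436, -3.111, -0.0]
ft_force: [-0.7, 0.3, -0.1]
finger_gap: 0.826
```

Emit:
apply_moves:
  motion:
    - [100,[0,0,0],0]
    - [100,[0,0,-0.04],0]
    - [100,[0,0,-0.12],0]
    - [100,[0,0,-0.22],0]
    - [100,[0,0,-0.3],0]

```text
time_s: 10.05
tool_pos: [0.5175, -0.0746, 0.2055]
tool_rot: [0.435, 3.11, -0.0]
ft_force: [0.6, -0.1, 0.3]
finger_gap: 1.003
```

Run:
```python
from h import *
from workcell import get_image
for n in("wrist","top"):
    d=get_image(n); pickle.dump(d,open(f"pics/{n}5.pkl","wb")); cv2.imwrite(f"pics/{n}5.png",d["image"][:,:,::-1])
    m,l,b=blobs(d,(45,60,40),(85,255,255),60)
    for i,a,c,q in b: print(n,a,np.round(c,1),q,np.round(onz(d,*c,.075),4))
plan([.5178,-.0745,.083],74.1)
```

```text
wrist 688 [320.1 115.5] [306 101  29  30] [ 0.4617 -0.059   0.075 ]
wrist 2053 [320.3 188. ] [308 147  26  87] [ 0.5184 -0.075   0.075 ]
wrist 462 [320.  251.9] [308 241  25  23] [ 0.5742 -0.0911  0.075 ]
pos [ 0.5191 -0.0751  0.2073] y-yaw 74.06 tilt [ 0.0058 -0.0018 -1.    ]
shift [0.0056 0.0006 0.3108] turn -0.00021897244976764165 joints [-0.3   0.27 -0.11  1.19 -0.   -0.02] t 10.15 F [ 0.9 -0.3 -0.8]
```

View pics/wrist5.png

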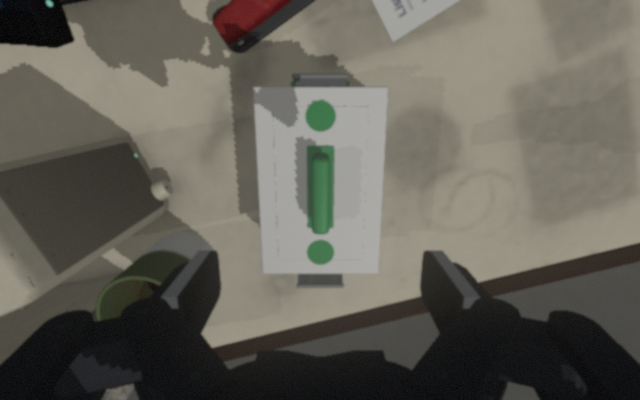

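The lid rests squarely between the clips, with spots at px (320,115) and (320,252) and clips at (320,78) and (320,281). It has been let go. Now I'll shut the fingers and press spot A, the end nearer the base.

Emit:
apply_moves:
  motion:
    - [0,[0.05,0,0],0]
    - [0,[0.1,0,0],0]
    - [0,[0.145,0,0.05],0]
    - [0,[0.145,0,0.1],0]
    - [0,[0.145,0,0.15],0]

```text
time_s: 10.65
tool_pos: [0.4611, -0.0584, 0.1425]
tool_rot: [0.436, 3.111, -0.0]
ft_force: [0.4, -0.7, 0.1]
finger_gap: 0.145
```

Emit:
apply_moves:
  motion:
    - [0,[0,0,0],0]
    - [0,[0,0,0],0]
    - [0,[0,0,0.03],0]
    - [0,[0,0,0.07],0]
    - [0,[0,0,0.12],0]

```text
time_s: 11.15
tool_pos: [0.4629, -0.059, 0.0963]
tool_rot: [0.435, 3.109, -0.001]
ft_force: [0.2, -0.0, 0.9]
finger_gap: 0.004
```

Run:
```python
from h import *
from workcell import get_image
plan([.4618,-.059,.075],74.1)
d=get_image("wrist"); pickle.dump(d,open(f"pics/w6.pkl","wb")); cv2.imwrite(f"pics/w6.png",d["image"][:,:,::-1])
```

```text
pos [ 0.4629 -0.059   0.0963] y-yaw 74.06 tilt [ 2.5e-03 -8.0e-04 -1.0e+00]
shift [ 0.0027 -0.0007  0.0533] turn -0.0002260578482678947 joints [-0.3   0.25 -0.46  0.86  0.   -0.02] t 11.15 F [ 0.2 -0.   0.9]
```

View pics/w6.png

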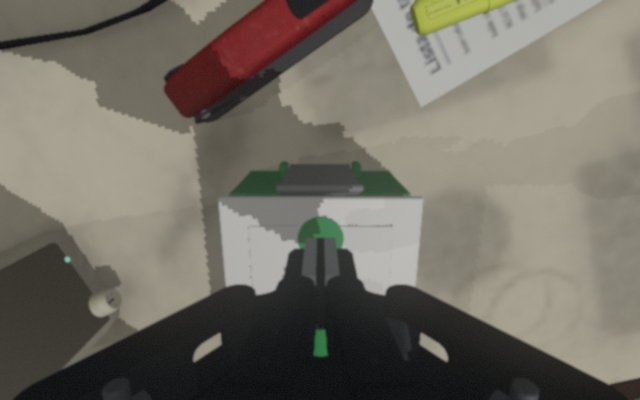

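The shut fingertips are over the green spot at px (320,240). Pressing in small steps.

Emit:
apply_moves:
  motion:
    - [0,[0,0,0.02],0]
    - [0,[0,0,0.04],0]
    - [0,[0,0,0.05],0]
    - [0,[0,0,0.06],0]
    - [0,[0,0,0.065],0]

```text
time_s: 11.7
tool_pos: [0.4621, -0.0588, 0.0696]
tool_rot: [0.435, 3.111, -0.0]
ft_force: [-0.3, -0.2, 1.4]
finger_gap: 0.001
```

Emit:
apply_moves:
  motion:
    - [0,[0,0,0.003],0]
    - [0,[0,0,0.006],0]
    - [0,[0,0,0.009],0]
    - [0,[0,0,0.012],0]
    - [0,[0,0,0.015],0]

```text
time_s: 12.2
tool_pos: [0.4619, -0.0587, 0.0645]
tool_rot: [0.435, 3.11, -0.0]
ft_force: [-1.3, 0.4, 6.8]
finger_gap: 0.008
```

Emit:
apply_moves:
  motion:
    - [0,[0,0,0.002],0]
    - [0,[0,0,0.004],0]
    - [0,[0,0,0.006],0]
    - [0,[0,0,0.006],0]
    - [0,[0,0,0.006],0]

```text
time_s: 12.7
tool_pos: [0.4621, -0.0587, 0.0637]
tool_rot: [0.435, 3.109, -0.001]
ft_force: [-17.2, 4.7, 60.3]
finger_gap: -0.007
```

Run:
```python
from h import *
from workcell import get_image
plan([.4618,-.059,.064],74.1)
d=get_image("wrist"); pickle.dump(d,open(f"pics/w7.pkl","wb")); cv2.imwrite(f"pics/w7.png",d["image"][:,:,::-1])
```

```text
pos [ 0.4621 -0.0587  0.0637] y-yaw 74.07 tilt [ 0.0025 -0.001  -1.    ]
shift [ 0.0005 -0.0008 -0.0007] turn -0.0001801045342278466 joints [-0.3   0.28 -0.51  0.77 -0.   -0.02] t 12.7 F [-17.2   4.7  60.3]
```

View pics/w7.png

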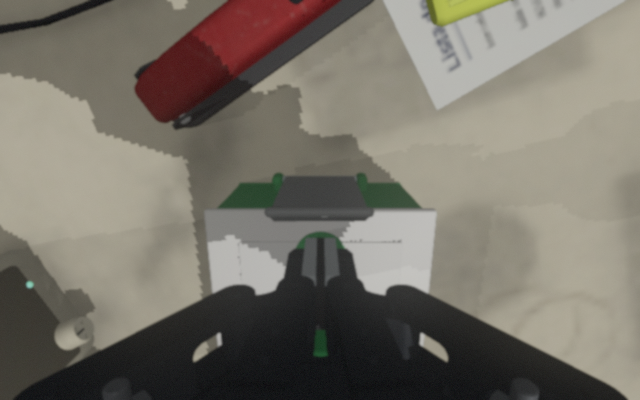

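The end is firmly at the bottom, with the plate at 63.7 mm, and the clip nose at px (320,212) now covers the plate's edge. Backing off and going over the handle to spot B.

Emit:
apply_moves:
  motion:
    - [0,[0,0,-0.04],0]
    - [0,[0,0,-0.1],0]
    - [0,[0,0,-0.2],0]
    - [0,[-0.1,0,-0.22],0]
    - [0,[-0.2,0,-0.22],0]

```text
time_s: 13.25
tool_pos: [0.5403, -0.081, 0.1515]
tool_rot: [0.435, 3.107, -0.001]
ft_force: [0.2, -0.2, 0.7]
finger_gap: -0.005
```

Emit:
apply_moves:
  motion:
    - [0,[-0.09,0,0],0]
    - [0,[-0.09,0,0.03],0]
    - [0,[-0.09,0,0.09],0]
    - [0,[-0.09,0,0.12],0]
    - [0,[-0.09,0,0.15],0]

```text
time_s: 13.75
tool_pos: [0.5726, -0.0903, 0.0883]
tool_rot: [-0.436, -3.11, -0.0]
ft_force: [0.2, 0.2, -0.3]
finger_gap: -0.001
```

Run:
```python
from h import *
from workcell import get_image
plan([.5738,-.0909,.075],74.1)
d=get_image("wrist"); pickle.dump(d,open(f"pics/w8.pkl","wb")); cv2.imwrite(f"pics/w8.png",d["image"][:,:,::-1])
```

```text
pos [ 0.5726 -0.0903  0.0883] y-yaw 74.06 tilt [-9.e-04  3.e-04 -1.e+00]
shift [-0.0032 -0.0006  0.0332] turn -0.00023389715483593438 joints [-0.3   0.43 -0.19  0.95  0.   -0.02] t 13.75 F [ 0.2  0.2 -0.3]
```

View pics/w8.png

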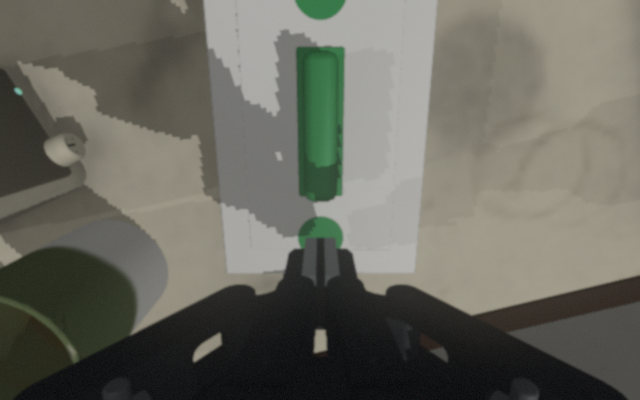

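The tip is over spot B at px (320,238). Mug at left is clear of the fingers. Pressing.

Emit:
apply_moves:
  motion:
    - [0,[0,0,0.015],0]
    - [0,[0,0,0.03],0]
    - [0,[0,0,0.04],0]
    - [0,[0,0,0.047],0]
    - [0,[0,0,0.052],0]

```text
time_s: 14.3
tool_pos: [0.5733, -0.0906, 0.0682]
tool_rot: [0.436, 3.111, 0.0]
ft_force: [-0.4, -0.5, 0.1]
finger_gap: 0.0
```

Emit:
apply_moves:
  motion:
    - [0,[0,0,0.003],0]
    - [0,[0,0,0.006],0]
    - [0,[0,0,0.009],0]
    - [0,[0,0,0.009],0]
    - [0,[0,0,0.009],0]

```text
time_s: 14.8
tool_pos: [0.5733, -0.0905, 0.0647]
tool_rot: [0.436, 3.111, 0.0]
ft_force: [-0.3, 0.5, -0.2]
finger_gap: 0.001
```

Emit:
apply_moves:
  motion:
    - [0,[0,0,0.001],0]
    - [0,[0,0,0.002],0]
    - [0,[0,0,0.003],0]
    - [0,[0,0,0.003],0]
    - [0,[0,0,0.003],0]

```text
time_s: 15.3
tool_pos: [0.5734, -0.0905, 0.064]
tool_rot: [0.435, 3.111, -0.0]
ft_force: [-2.9, 0.5, 8.4]
finger_gap: -0.002
```

Emit:
apply_moves:
  motion:
    - [0,[0,0,0.001],0]
    - [0,[0,0,0.002],0]
    - [0,[0,0,0.002],0]
    - [0,[0,0,0.002],0]
    - [0,[0,0,0.002],0]

```text
time_s: 15.8
tool_pos: [0.5734, -0.0906, 0.064]
tool_rot: [0.435, 3.11, -0.0]
ft_force: [-6.3, 1.8, 19.4]
finger_gap: 0.002
```

Emit:
apply_moves:
  motion:
    - [0,[0,0,-0.05],0]
    - [0,[0,0,-0.12],0]
    - [0,[0.05,0,-0.22],0]
    - [0,[0.1,0,-0.3],0]
    - [0,[0.145,0,-0.36],0]

```text
time_s: 16.3
tool_pos: [0.517, -0.0745, 0.2087]
tool_rot: [0.435, 3.11, -0.0]
ft_force: [1.5, -1.4, 0.8]
finger_gap: -0.003
```

Run:
```python
from h import *
from workcell import get_image
for n in("wrist","top"):
    d=get_image(n); pickle.dump(d,open(f"pics/{n}9.pkl","wb")); cv2.imwrite(f"pics/{n}9.png",d["image"][:,:,::-1])
    m,l,b=blobs(d,(45,60,40),(85,255,255),60)
    if n=="wrist":
        for i,a,c,q in b: print(n,a,np.round(c,1),q,np.round(onz(d,*c,.064),4))
        cv2.imwrite("pics/w9z.png",cv2.resize(d["image"][60:300,200:440,::-1],None,fx=2.5,fy=2.5,interpolation=cv2.INTER_CUBIC))
plan([.5178,-.0745,.3],74.1)
```

```text
wrist 68 [52.5  4.6] [48  0 10 10] [ 0.3274 -0.2322  0.064 ]
wrist 609 [319.9 113.5] [307 100  27  28] [ 0.4604 -0.0588  0.064 ]
wrist 1847 [320.2 182.6] [309 143  24  83] [ 0.5169 -0.0746  0.064 ]
wrist 68 [320.  235.6] [312 233  17   6] [ 0.5647 -0.0884  0.064 ]
pos [ 0.5172 -0.0744  0.21  ] y-yaw 74.07 tilt [ 0.0043 -0.0013 -1.    ]
shift [-2.60e-03  2.00e-04 -2.25e-01] turn -0.00018344906639850618 joints [-0.3   0.26 -0.11  1.2   0.   -0.02] t 16.4 F [ 1.  -0.  -0.5]
```

View pics/w9z.png

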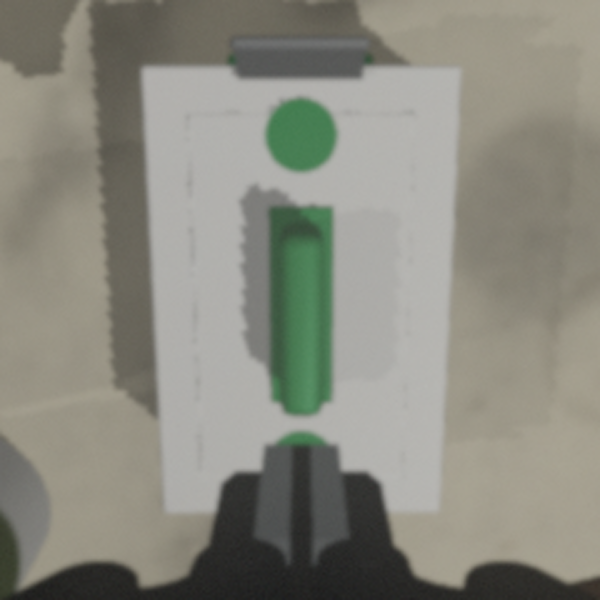

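The nose of clip A overlaps the plate. The fingers hide end B, so I'll rise, open and look.

Emit:
apply_moves:
  motion:
    - [100,[0,0,-0.04],0]
    - [100,[-0.02,0,-0.08],0]
    - [100,[-0.05,0,-0.1],0]
    - [100,[-0.08,0,-0.1],0]
    - [100,[-0.1,0,-0.1],0]

```text
time_s: 16.9
tool_pos: [0.5568, -0.0859, 0.246]
tool_rot: [-0.436, -3.111, -0.0]
ft_force: [-1.2, 0.3, 0.4]
finger_gap: 0.85
```

Emit:
apply_moves:
  motion:
    - [100,[0,0,0],0]
    - [100,[0,0,0],0]
    - [100,[0,0,0],0]
    - [100,[0,0,0],0]
    - [100,[0,0,0],0]

```text
time_s: 17.4
tool_pos: [0.5558, -0.0855, 0.2468]
tool_rot: [0.436, 3.111, -0.0]
ft_force: [-0.3, 0.4, -0.4]
finger_gap: 1.001
```

Run:
```python
from h import *
from workcell import get_image
d=get_image("wrist"); pickle.dump(d,open(f"pics/w10.pkl","wb"))
m,l,b=blobs(d,(45,60,40),(85,255,255),60)
P=[]
for i,a,c,q in b: p=onz(d,*c,.064); print(a,np.round(c,1),q,np.round(p,4))
cv2.imwrite("pics/w10z.png",cv2.resize(d["image"][40:280,200:440,::-1],None,fx=2.5,fy=2.5,interpolation=cv2.INTER_CUBIC))
plan([.5178,-.0745,.3],74.1)
```

```text
530 [319.9  65.9] [308  53  25  27] [ 0.4603 -0.0588  0.064 ]
1565 [320.1 130.3] [310  94  22  74] [ 0.5153 -0.0743  0.064 ]
369 [320.2 190.9] [310 181  22  21] [ 0.5725 -0.0906  0.064 ]
pos [ 0.5558 -0.0855  0.2468] y-yaw 74.06 tilt [ 2.e-04 -1.e-04 -1.e+00]
shift [ 0.099   0.0004 -0.133 ] turn -0.00022250566819397792 joints [-0.3   0.32  0.08  1.33 -0.   -0.02] t 17.45 F [-0.2  0.2 -0.3]
```

View pics/w10z.png

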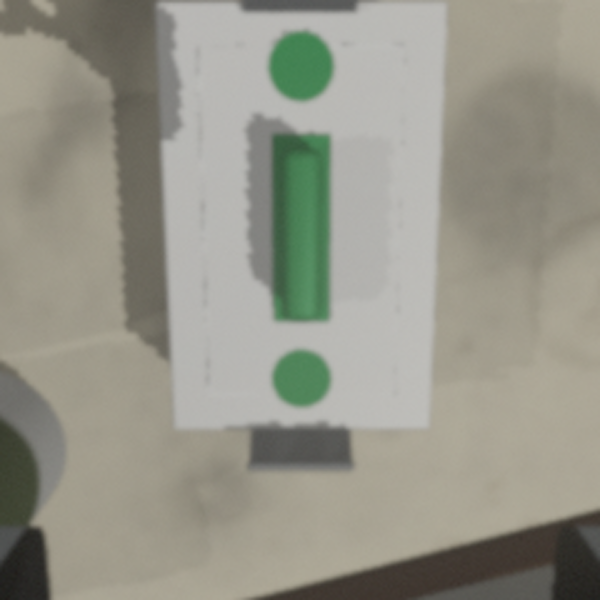

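View pics/top9.png

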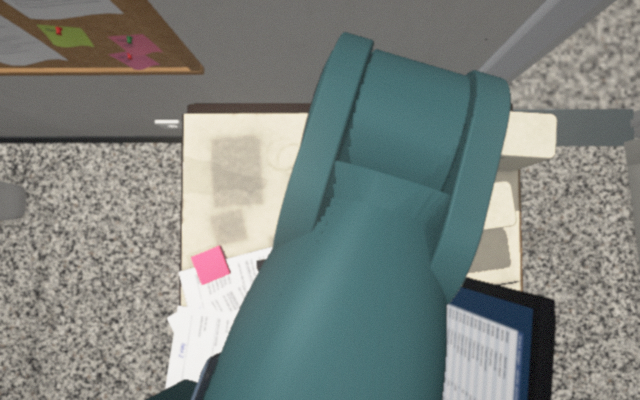

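Clip B's nose seems to just cover the plate's edge at px (320,210), but this angle hides it. I'll move aside to the +y hover so all the cameras can see the box.

Emit:
apply_moves:
  motion:
    - [100,[0,0.1,0],0]
    - [100,[0,0.2,0],0]
    - [100,[0,0.3,0],0]
    - [100,[0,0.4,0],0]
    - [100,[0,0.45,0],0]

```text
time_s: 17.95
tool_pos: [0.6057, 0.0903, 0.2465]
tool_rot: [-0.433, -3.112, -0.001]
ft_force: [-0.4, -0.1, 0.3]
finger_gap: 1.001
```

Emit:
apply_moves:
  motion:
    - [100,[-0.05,0,0.1],0]
    - [100,[-0.1,0,0.15],0]
    - [100,[-0.1,0,0.2],0]
    - [100,[-0.1,0,0.2],0]
    - [100,[-0.1,0,0.2],0]

```text
time_s: 18.45
tool_pos: [0.6436, 0.0765, 0.1673]
tool_rot: [-0.436, -3.111, -0.0]
ft_force: [-0.1, -0.1, 0.0]
finger_gap: 1.0
```

Run:
```python
from h import *
from workcell import get_image
for n in("wrist","top","scene"):
    d=get_image(n); pickle.dump(d,open(f"pics/{n}11.pkl","wb")); cv2.imwrite(f"pics/{n}11.png",d["image"][:,:,::-1])
    t=d if n=="top" else None
    if t: cv2.imwrite("pics/top11z.png",cv2.resize(d["image"][100:290,290:480,::-1],None,fx=3,fy=3,interpolation=cv2.INTER_CUBIC))
plan([.5178,-.0745,.3],74.1)
```

```text
pos [0.6442 0.0766 0.1682] y-yaw 74.06 tilt [ 0.002  0.    -1.   ]
shift [ 0.1995 -0.4498 -0.3302] turn -0.00019726379263439577 joints [-0.01  0.5   0.15  1.22  0.    0.27] t 18.6 F [-0.1  0.4  0.1]
```

View pics/wrist11.png

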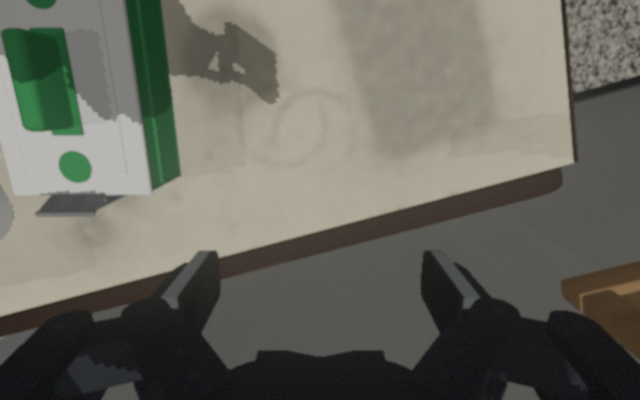

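View pics/top11z.png

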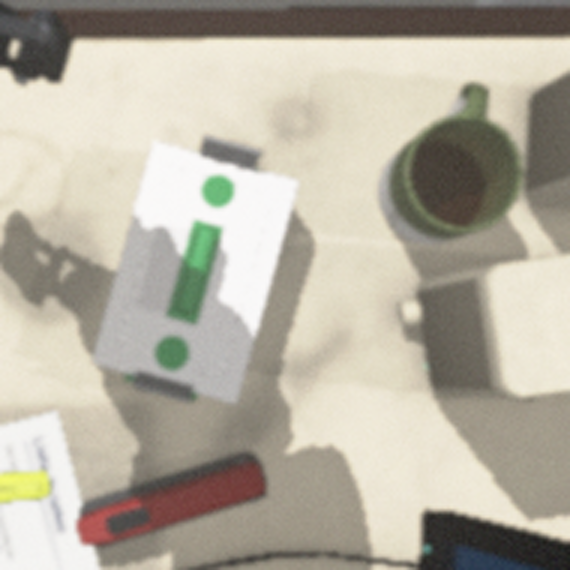

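View pics/scene11.png

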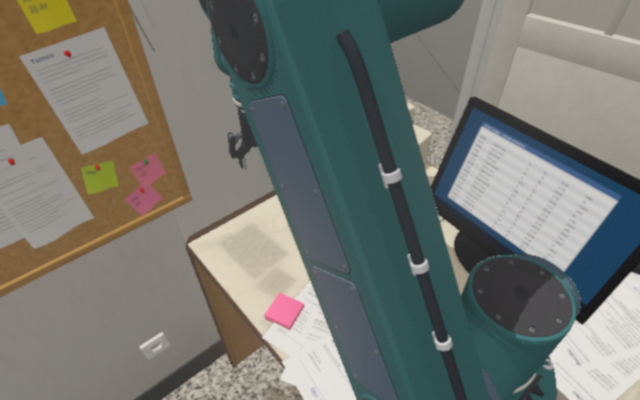

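Run:
```python
from h import *
w=pickle.load(open("pics/wrist11.pkl","rb"));t=pickle.load(open("pics/top11.pkl","rb"));w10=pickle.load(open("pics/w10.pkl","rb"))
R_={}
for n,d in(("w",w),("t",t),("w10",w10)):
    m,l,b=blobs(d,(45,50,40),(85,255,255),20)
    for i,a,c,q in b:
        p=onz(d,*c,.064)
        for k,g in (("A",(.4617,-.0588)),("B",(.5735,-.0906))):
            if np.hypot(p[0]-g[0],p[1]-g[1])<.02 and a<4000 and q[2]/q[3]<1.6 and q[3]/q[2]<1.6: R_[n,k]=(d,*c); print(n,k,a,np.round(c,1),np.round(p,4))
print("B tri",tri([R_["w","B"],R_["t","B"]]),tri([R_["w","B"],R_["w10","B"]]))
print("A tri",tri([R_["t","A"],R_["w10","A"]]))
cv2.imwrite("pics/w11z.png",cv2.resize(w["image"][100:230,0:200,::-1],None,fx=4,fy=4,interpolation=cv2.INTER_CUBIC))
```

```text
w B 766 [ 74.7 166.3] [ 0.5721 -0.0915  0.064 ]
t B 84 [362.2 163.2] [ 0.5733 -0.091   0.064 ]
t A 80 [347.  217.3] [ 0.4613 -0.059   0.064 ]
w10 A 543 [320.  66.] [ 0.4604 -0.0588  0.064 ]
w10 B 386 [320.1 190.9] [ 0.5725 -0.0906  0.064 ]
B tri [ 0.57262669 -0.09077152  0.06519205] [ 0.57213474 -0.09048577  0.06534261]
A tri [ 0.46114465 -0.05883371  0.07197423]
```

View pics/w11z.png

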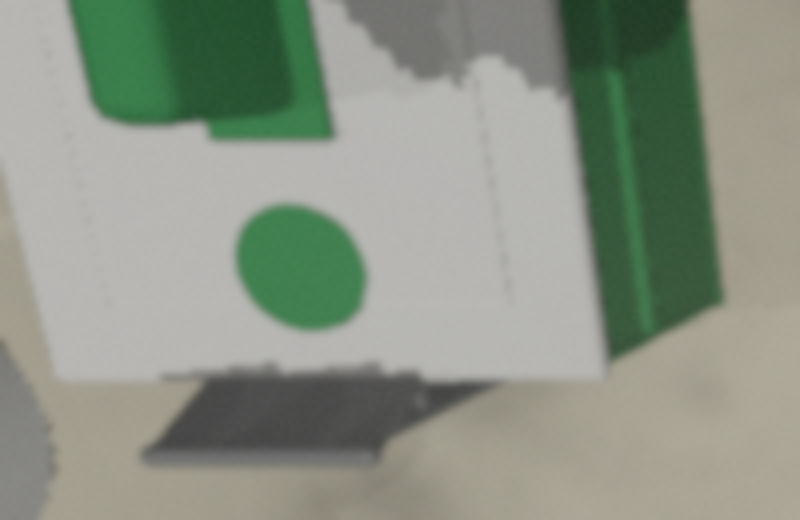

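B triangulates to 65 mm, which is home. The A figure of 72 mm comes from two nearly parallel rays, so I'll check it from a better baseline.

Emit:
apply_moves:
  motion:
    - [100,[0.08,0,-0.05],0]
    - [100,[0.16,0,-0.1],0]
    - [100,[0.24,0,-0.15],0]
    - [100,[0.27,0,-0.15],0]
    - [100,[0.27,0,-0.15],0]

```text
time_s: 19.1
tool_pos: [0.5394, 0.1066, 0.228]
tool_rot: [0.434, 3.109, 0.001]
ft_force: [0.0, -0.1, 0.3]
finger_gap: 0.994
```

Emit:
apply_moves:
  motion:
    - [100,[0,0,0],0]
    - [100,[0,0,0],0]
    - [100,[0,0,0],0]
    - [100,[0,0,0],0]
    - [100,[0,0,0],0]

```text
time_s: 19.6
tool_pos: [0.5403, 0.106, 0.2263]
tool_rot: [-0.436, -3.111, 0.0]
ft_force: [0.3, 1.0, -0.9]
finger_gap: 1.0
```

Run:
```python
from h import *
from workcell import get_image
w=get_image("wrist"); pickle.dump(w,open("pics/w12.pkl","wb"))
w10=pickle.load(open("pics/w10.pkl","rb")); t=pickle.load(open("pics/top11.pkl","rb"))
m,l,b=blobs(w,(45,50,40),(85,255,255),100)
for i,a,c,q in b: 
    p=onz(w,*c,.064); print(a,np.round(c,1),q,np.round(p,4))
    if np.hypot(p[0]-.4617,p[1]+.0588)<.02: print("A",tri([(w,*c),(w10,320,66)]),tri([(w,*c),(t,347,217.3)]))
    if np.hypot(p[0]-.5735,p[1]+.0906)<.02: print("B",tri([(w,*c),(w10,320.1,190.9)]),tri([(w,*c),(t,362.2,163.2)]))
cv2.imwrite("pics/w12.png",w["image"][:,:,::-1])
cv2.imwrite("pics/w12z.png",cv2.resize(w["image"][50:250,40:240,::-1],None,fx=3,fy=3,interpolation=cv2.INTER_CUBIC))
```

```text
2526 [193.8 183.8] [178 120  32 136] [ 0.513  -0.0084  0.064 ]
525 [118.8 144.4] [106 132  26  26] [ 0.4605 -0.0596  0.064 ]
A [ 0.46051655 -0.05883665  0.06527761] [ 0.46088483 -0.05895859  0.06513194]
2570 [122.  208.9] [ 99 171  46  77] [ 0.5171 -0.0829  0.064 ]
377 [138.  262.4] [127 252  23  21] [ 0.5727 -0.0916  0.064 ]
B [ 0.57217706 -0.09051039  0.06547771] [ 0.57282434 -0.09094848  0.06477117]
```

View pics/w12.png

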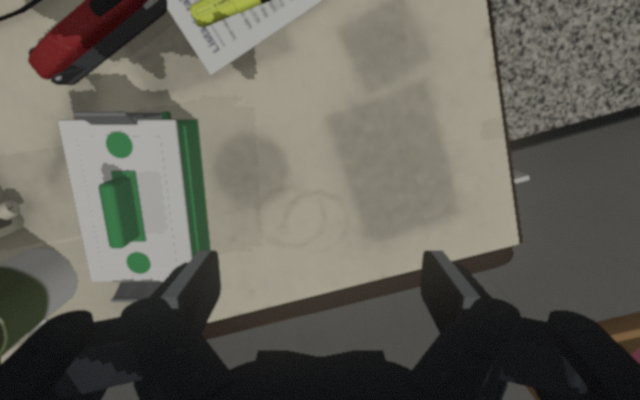

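View pics/w12z.png

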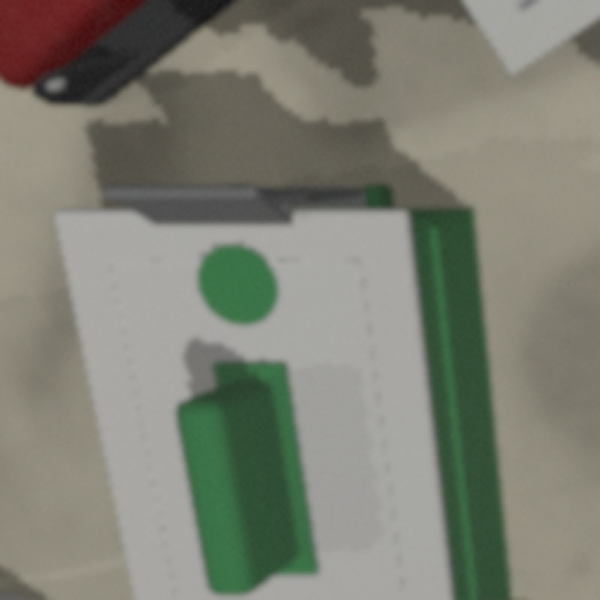

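Both spots now triangulate to about 65 mm (home is 64), and both clip noses overlap the plate. The gripper is in free air, so I'll hand in.

```bash
python3 -c "
from workcell import job_done
print(job_done())"
```

```text
the job is handed in; nothing more can be done
None
```

The box is closed, and I handed the job in at about 20 s of the 51 s allowed. I laid the lid between the clips and let go while it was resting loosely. Then I pressed each end home with the shut fingertips.

**Last checks:**
- **Height:** both pressing spots measured about 65 mm high from good camera pairs, against 64 mm when home. The fingertips bottomed at 63.7 mm at end A and 64.0 mm at end B.
- **Clips:** clip A's nose clearly covers the plate's edge. At clip B the overlap looks small from the angles I had, but it agrees with the height and with the firm contact at that end.
- **Other things:** the mug, pink notes and highlighter looked undisturbed where the pictures showed them. I did not measure them again. I could not look inside the closed box, but nothing came out.

**What disagreed:** one early height for spot A read 72 mm. It came from two nearly parallel views, and a better-placed view gave 65 mm. The press at end A also peaked at about 60 N at the fingertips, more than I intended but below the 120 N wrist limit.

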